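Clear the flowers and measure the pantry counter

TASK

The pantry counter is being measured for a new rack, but the small pot of sunflowers stands in the way of the tape measure. Move the pot onto the round cork mat, keeping it upright and setting it down without dropping it; then pull the tape's blade out by its white end tab until the middle of the tab stands over the red line on the counter, and let go (the blade stays where it is left). Leave everything else where it is.

Things in the scene. Friction and masses are not known exactly. Their poses are not given: they have to be found in the camera images.
- pot: Loose terracotta flower pot with three low yellow sunflower heads, about 0.3 kg; origin at the centre of its underside, z up. Round: 50 mm diameter at the foot, widening to 59 mm at 54 mm height, then an upright rim collar 64 mm in diameter from 54 to 80 mm height (the best place to grip, from above across the collar). The flowers stay inside the collar's outline and rise to 100 mm.
- cork_mat: Round brown cork mat fixed on the counter, 120 mm diameter, 6 mm thick; origin at the centre of its underside. The pot goes here.
- slate_mat: Square grey mat, 110 x 110 x 6 mm, fixed on the counter; origin at the centre of its underside. Not used.
- tape: Yellow tape measure fixed on the counter: case 80 mm long (x), 45 mm wide (y), 64 mm high (68 mm with its thumb pad), on a dark foot plate 100 x 62 x 6 mm. Origin at the centre of its underside. The blade leaves its front in the direction of the body's +x axis, at 18 mm height, 22 mm wide and 3 mm thick.
- blade (a joint): How far the blade is pulled out from its shortest, in m (0 to 0.225). The middle of the end tab lies 0.095 m + this value ahead of the tape's origin along the tape's +x. A spring and a self-locking brake: takes about 6 to 8 N to pull, stays where it is left, can also be pushed back.
- tab (a point): Middle of the top face of the white end tab on the blade: an upright block 14 mm thick along the blade, 26 mm wide across it, from 4 to 60 mm height, with a thin black line around its middle. The point is at 60 mm height and moves with the blade.
- red_line: Red line 8 mm wide and 120 mm long, on a cream strip 24 mm wide stuck flat on the counter across the blade's path, centred under it; origin at the line's centre, x along the blade (same direction as the tape's +x), y along the line. The target for the tab.
- blue_line: The same with a blue line; not the target.
- mug: Blue mug, 76 mm diameter, 90 mm high, loose bystander; origin under its centre.
- mill: Dark wooden pepper mill, 56 mm diameter, 160 mm high, loose bystander; origin under its centre.
- jar: Amber glass jar with brass lid, 72 mm diameter, 110 mm high, loose bystander; origin under its centre.
- driver: Screwdriver lying on the counter, about 200 mm long, loose bystander; lies along its x.
- bar_pull: Spare steel cabinet bar handle, 160 mm long (x), 40 mm high, loose bystander; origin under its middle.
- oil: Green glass bottle, 64 mm diameter, 210 mm high, loose bystander; origin under its centre.
- bowl: White bowl, 120 mm diameter, 50 mm high, loose bystander; origin under its centre.

How it is judged:
On the way, in this order (a step that is already met when the one before it is completed fails the run):
1. the pot stands upright on the cork mat, released (horizontal distance between pot and cork_mat below 0.036 m and z of pot in the frame of cork_mat between 0.003 and 0.01 m and angle between pot's own z axis and vertical below 0.1 rad and contact force between the fingers and pot below 0.1 N), for 0.2 s.
2. then the blade is pulled out until the tab's middle is over the red line (x of tab in the frame of red_line between -0.005 and 0.005 m), for 0.2 s.
At the end, for the whole second after the job is handed in: The pot stands upright (within 0.1 rad) and at rest with its whole foot on the cork mat (its axis within 36 mm of the mat's centre), and the middle of the blade's tab is within 5 mm of the red line's centre along the blade (all of step 2 and horizontal distance between pot and cork_mat below 0.036 m and z of pot in the frame of cork_mat between 0.003 and 0.01 m and angle between pot's own z axis and vertical below 0.1 rad and linear speed of pot below 0.02 m/s); the robot touches nothing.
It fails at once if the pot is tipped by more than 0.5 rad (angle between pot's own z axis and vertical above 0.5 rad).
It fails at once if the pot is dropped (falls free of the fingers faster than 0.5 m/s, that is from more than about 13 mm) (linear speed of pot above 0.5 m/s and contact force between the fingers and pot below 0.01 N).
It fails at once if a bystander is moved by more than 30 mm (distance of any of mug, mill, jar, driver, bar_pull, oil, bowl from where it was at the start of the episode above 0.03 m).
It also fails if it takes over 51 s, if anything falls off the work surface, if the arm or the gripper's body presses on something with over 40 N, if the wrist force passes 120 N, or if a joint passes its speed limit or range.

ROBOT

A 6-joint arm with a two-finger parallel gripper is mounted at the origin on the work surface. World frame = base frame: x ahead of the robot, y to its left, z up, the work surface at z = 0. Lengths are in m, angles in rad, forces in N, time in s.
With the tool pointing down it reaches from about 0.35 to 0.775 m from the base axis. Payload 7.3 kg.
Tool frame: the origin (TCP) lies between the finger pads; the fingertips stand 14 mm ahead of it and the grasp point (between the pads) lies 5 mm behind it; z points along the fingers, y is the line along which they close (so a half turn about z gives the same grasp; the last joint's range is limited). The gripper opens to 92 mm and grips with 3 to 60 N. Pads are 19 mm wide; open, the fingers measure 130 mm over their backs; the gripper's body (75 mm by 190 mm) begins 47 mm behind the grasp point.
Start: joints at [-1.339, 0.342, 1.524, -0, 1.275, -0.146], TCP at [0.194, -0.488, 0.241] pointing down, gripper open.
Joint ranges: [-2.53, 2.53], [-0.77, 2.02], [0.04, 2.7], [-1, 4.14], [0.28, 2.66], [-3.11, 3.11]. Speed limits (rad/s): [2.57, 2.57, 3.14, 3.14, 3.14, 3.14].

INTERFACE

Orientations are given as [roll, pitch, yaw] about the fixed x, y, z axes, in that order (R = Rz(yaw) Ry(pitch) Rx(roll)).
In Python, from cell import robot, eyes gives the robot as it stands. The module is installed in compiled form; this text tells all that it offers.
- The arm moves only by the shell command python3 -m handwheel 'ROWS' [FORCE]. ROWS is JSON, one flat list of numbers, 5 for each row, row after row: the shift along the world's x, y, z in mm, then the turn about the world's z in rad, then the opening, from 0 (shut) to 1 (fully open). In form: [x, y, z, spin, jaw, x, y, z, spin, jaw, ...]. A call has 1 to 8 rows; each row shifts and turns the commanded pose from where the row before left it; what a row does not reach is not made up. A row lasts 1/10 s, in which the tool goes at most 50 mm and 8.59 degrees, less where a joint would pass 70% of its speed; a pose out of reach is approached as far as the arm can. A call with a gripper value outside its range is refused whole. The fingers move at their own pace and stop on an object; FORCE is the grip in N (left out, the last holds). Time passes only in rows, so rows that do not move let the fingers close. It gives the time, the measured TCP pose, the force, the opening and the grip force at its end, in the units of the state.
- robot.observe(): the state, without advancing time (a new reading comes with each control period).
- eyes.read_camera(name): name is "side" or "top" or "wrist"; returns (picture, depth): 420x560x3 uint8, blue, green, red; 420x560 float32, m along the optical axis (not along the pixel's ray), 0 where there is no reading.
- eyes.calibration(name): a dict with "fx", "fy", "cx", "cy" (pixels), "world_to_cam" (4x4, takes a point from world to camera coordinates). Camera axes: x right, y down, z forward; pixel columns grow to the right and rows downward; lengths in m; the calibration is good to about 2 mm. A picture is of the moment at which its call begins: read the wrist's pose just before it. calibration takes no time and is no camera call; for the wrist camera it gives the pose at the moment of the call.
- robot.hand_in(): hands the job in; it is judged then, once.
The state is a dict: "time": time; "qpos": joint angles; "qvel": joint speeds; "joint_efforts": joint torques, N m; "tool_pos": TCP position; "tool_rot": TCP orientation; "contact_force": force on the tool from outside, world axes, zero at the start; "torque": the same for the moment, N m; "opening": finger opening in m; "grip_force": force on a finger pad.
Only numpy, scipy, OpenCV 4.12 (cv2) and the standard library are available. Lean on these libraries where they do the work, as an engineer would, in place of code of your own. Each camera call takes 0.05 s, during which the arm holds its last target. There are 200 camera calls.

## Working session

There is one attempt and no reset: what is moved stays moved. The work goes in short steps, Python scripts to look and compute and a shell command to move; the robot and the scene stay as the last step left them, time stands still between calls to the robot, and variables do not carry over. Pictures are saved under pics/ and viewed, at most 10 in all, crops included, and the job is handed in when it is done.

```bash
mkdir -p pics
cat > h.py <<'E'
import cv2, numpy as np
from cell import robot, eyes
def cap(n):
    c=eyes.calibration(n); p,d=eyes.read_camera(n); return p,d,c
def pts(d,c):
    v,u=np.mgrid[0:d.shape[0],0:d.shape[1]]
    P=np.stack([(u-c["cx"])/c["fx"]*d,(v-c["cy"])/c["fy"]*d,d,np.ones_like(d)],-1)
    return (P@np.linalg.inv(c["world_to_cam"]).T)[...,:3]
def plane(u,v,c,z):
    T=np.linalg.inv(c["world_to_cam"]); r=T[:3,:3]@[(u-c["cx"])/c["fx"],(v-c["cy"])/c["fy"],1]
    o=T[:3,3]; return o+r*(z-o[2])/r[2]
E
python3 - <<'E'
from h import *
for n in("top","side"):
    p,d,c=cap(n); cv2.imwrite(f"pics/{n}0.png",p); np.savez(f"{n}0.npz",p=p,d=d,**{k:np.array(v) for k,v in c.items()})
    print(n,np.linalg.inv(c["world_to_cam"]).round(3).tolist(),c["fx"])
s=robot.observe();print(s["time"],s["tool_pos"],s["tool_rot"],s["opening"])
E
```

```text
top [[-0.013, -0.999, 0.048, 0.527], [-1.0, 0.013, 0.005, 0.017], [-0.006, -0.048, -0.999, 1.3], [0.0, 0.0, 0.0, 1.0]] 470.26793451212893
side [[-0.979, -0.141, 0.149, 0.42], [-0.205, 0.679, -0.704, 0.792], [-0.002, -0.72, -0.694, 0.844], [0.0, 0.0, 0.0, 1.0]] 400.42366053674925
0.1 [ 0.19359109 -0.48760787  0.24010033] [-3.14015351e+00 -2.22049565e-04  3.77805614e-01] 0.09191701716713534
```

View pics/top0.png

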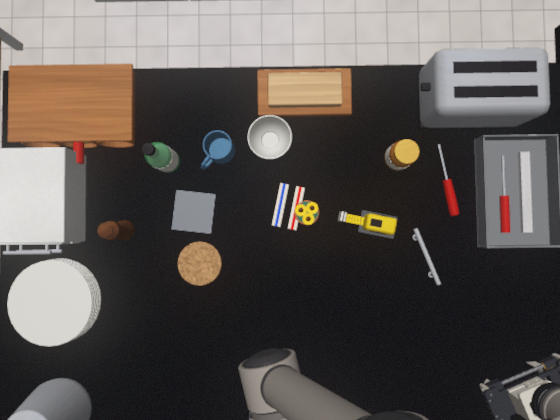

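View pics/side0.png

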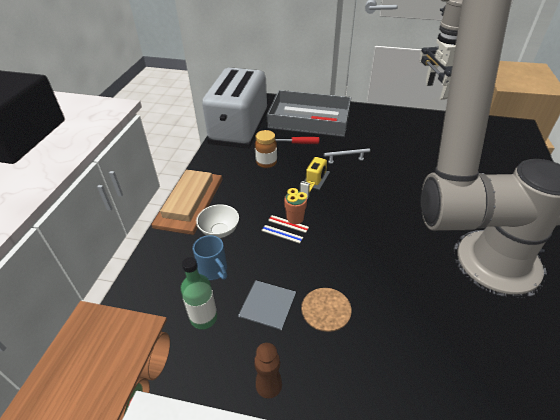

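The top view shows the pot at about (307,212), with the red line just left of it at (297,208) and the blue line at (281,205). The cork mat is at (200,264), the white tab at (343,216) and the tape case at (378,224). In the side view the pot is at (296,207), the mat at (327,309) and the tab at about (305,187).

Run:
```python
from h import *
D={}
for n in("top","side"):
    f=np.load(f"{n}0.npz"); D[n]=(f["p"],f["d"],{k:f[k] for k in("fx","fy","cx","cy","world_to_cam")})
def cc(n,lo,hi,box):
    p=D[n][0]; h=cv2.cvtColor(p,cv2.COLOR_BGR2HSV); m=cv2.inRange(h,lo,hi); k=np.zeros_like(m); x0,y0,x1,y1=box; k[y0:y1,x0:x1]=m[y0:y1,x0:x1]
    N,l,s,c=cv2.connectedComponentsWithStats(k); i=1+np.argmax(s[1:,4]); return l==i,c[i],s[i]
P={n:pts(D[n][1],D[n][2]) for n in D}
# mat
for n,b in(("top",(170,235,230,295)),("side",(295,280,360,335))):
    m,c,s=cc(n,(5,60,60),(25,255,255),b); q=P[n][m]
    print("mat",n,s,plane(*c,D[n][2],.006).round(4),"depth z",np.median(q[:,2]).round(4),"mid",((np.percentile(q,1,0)+np.percentile(q,99,0))/2).round(4))
# pot: depth points
ctr=plane(307,212,D["top"][2],.09)
print("pot ray",ctr.round(4))
for n in D:
    q=P[n].reshape(-1,3); k=(np.hypot(*(q[:,:2]-ctr[:2]).T)<.05)&(q[:,2]>.056)
    q=q[k]; print("pot",n,len(q),q.mean(0).round(4),q.min(0).round(4),q.max(0).round(4))
# red, blue lines
for nm,lo,hi,b in(("red",(0,150,120),(6,255,255),(285,180,310,235)),("blue",(105,120,100),(130,255,255),(268,175,295,235))):
    m,c,s=cc("top",lo,hi,b); q=np.argwhere(m)[:,::-1].astype(np.float32)
    vx,vy,x,y=cv2.fitLine(q,cv2.DIST_L2,0,.01,.01).ravel(); r=plane(x,y,D["top"][2],0); e=plane(x+20*vx,y+20*vy,D["top"][2],0)-r
    print(nm,s,r.round(4),"line yaw",np.arctan2(e[1],e[0]).round(3))
t0=plane(343,216,D["top"][2],.06);print("tab ray",t0)
for n in D:
    q=P[n].reshape(-1,3); k=(np.hypot(*(q[:,:2]-t0[:2]).T)<.03)&(q[:,2]>.05)
    q=q[k]; print("tab",n,len(q),q.mean(0).round(4),q.min(0).round(4),q.max(0).round(4))
m,c,s=cc("top",(20,120,100),(35,255,255),(355,205,405,245)); print("case",plane(*c,D["top"][2],.064).round(4),cv2.minAreaRect(np.argwhere(m)[:,::-1].astype(np.float32)))
for n in("top",): 
  for a in (D[n][0][195:260,265:410],): cv2.imwrite("pics/crop.png",cv2.resize(a,None,fx=5,fy=5,interpolation=2))
```

```text
mat top [ 177  241   45   45 1595] [0.4358 0.2465 0.006 ] depth z 0.0054 mid [0.4358 0.2466 0.0044]
mat side [ 301  288   51   44 1761] [0.4349 0.2504 0.006 ] depth z 0.0055 mid [0.4357 0.2472 0.004 ]
pot ray [ 0.5689 -0.0472  0.09  ]
pot top 474 [ 0.57   -0.0446  0.0901] [ 0.5405 -0.0766  0.0587] [ 0.6006 -0.0139  0.1031]
pot side 428 [ 0.5658 -0.0354  0.0832] [ 0.5361 -0.0775  0.0563] [ 0.5992 -0.0141  0.1012]
red [296 186   5  19  32] [ 0.6193 -0.0287  0.    ] line yaw -0.216
blue [275 183  10  44  79] [0.5929 0.0231 0.    ] line yaw -0.213
tab ray [ 0.55814277 -0.14342646  0.06      ]
tab top 54 [ 0.5595 -0.1423  0.0593] [ 0.5476 -0.1514  0.0502] [ 0.5715 -0.135   0.0641]
tab side 45 [ 0.5557 -0.1421  0.0569] [ 0.543  -0.1523  0.0503] [ 0.5694 -0.1343  0.0631]
case [ 0.5382 -0.2318  0.064 ] ((375.01422119140625, 222.5503387451172), (42.14699935913086, 17.261091232299805), 10.784297943115234)
```

View pics/crop.png

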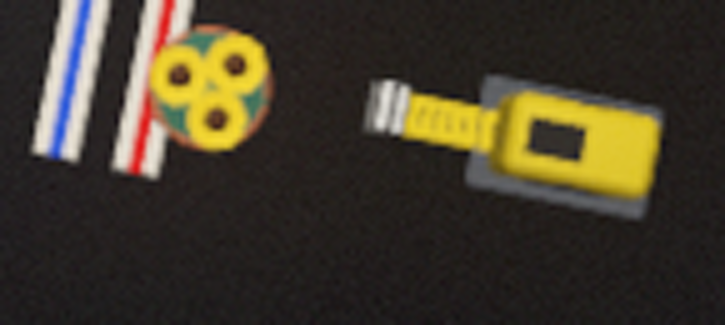

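The crop shows the pot's round top centred at about (210,88), overlapping the red line. The white tab is at (390,108) and the blade runs perpendicular to the lines. Next: turn the jaws parallel to the lines and go above the pot.

```bash
python3 -m handwheel '[31,37,0,0.14,1,31,37,0,0.14,1,31,37,0,0.14,1,31,37,0,0.14,1,31,37,0,0.14,1,31,37,0,0.14,1,31,37,0,0.14,1,31,37,0,0,1]' && python3 -m handwheel '[31,37,0,0,1,31,37,0,0,1,31,37,0,0,1,30,35,0,0,1,0,0,0,0,1,0,0,0,0,1]'
python3 - <<'E'
from h import *
s=robot.observe();print(s["time"],s["tool_pos"],s["tool_rot"])
p,d,c=cap("wrist");cv2.imwrite("pics/w1.png",p)
q=pts(d,c).reshape(-1,3);k=(np.hypot(*(q[:,:2]-[.57,-.0455]).T)<.05)&(q[:,2]>.056)&(q[:,2]<.11)
q=q[k];print(len(q),q.min(0),q.max(0),(q.min(0)+q.max(0))/2)
E
```

```text
time: 0.9
tool_pos: [0.4425, -0.1902, 0.2406]
tool_rot: [-3.141, -0.0, 1.362]
contact_force: [1.3, -0.8, -0.2]
opening: 0.0923
grip_force: 0.0
time: 1.5
tool_pos: [0.5646, -0.0451, 0.2399]
tool_rot: [-3.14, 0.0, 1.36]
contact_force: [0.1, 0.4, -0.4]
opening: 0.0918
grip_force: 0.0
1.5 [ 0.56461509 -0.04509318  0.23985448] [-3.13993881e+00  3.91799471e-04  1.36012173e+00]
3586 [ 0.53732579 -0.07946235  0.05644158] [ 0.60073518 -0.01665489  0.100703  ] [ 0.56903048 -0.04805862  0.07857229]
```

View pics/w1.png

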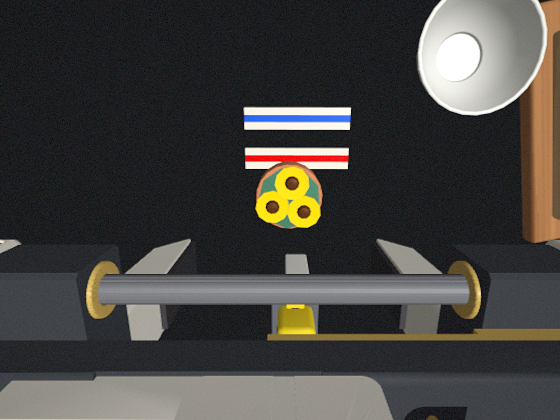

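The wrist view shows the pot at (290,197), the red line level at (297,158) and the blue line at (297,118). The jaws are parallel to the lines. The pot's centre is at about (0.569, -0.047), so I descend and grip the collar.

```bash
python3 -m handwheel '[2,-1,-30,0,1,2,-1,-30,0,1,0,0,-30,0,1,0,0,-30,0,1,0,0,-30,0,1,0,0,-20,0,1,0,0,-8,0,1,0,0,0,0,1]' && python3 -m handwheel '[0,0,0,0,0.6,0,0,0,0,0.6,0,0,0,0,0.6,0,0,0,0,0.6,0,0,0,0,0.6,0,0,0,0,0.6,0,0,0,0,0.6,0,0,0,0,0.6]' 25
```

```text
time: 2.35
tool_pos: [0.5677, -0.049, 0.0622]
tool_rot: [-3.14, 0.0, 1.356]
contact_force: [1.1, 0.8, 0.3]
opening: 0.0918
grip_force: 0.0
time: 3.15
tool_pos: [0.5692, -0.048, 0.0634]
tool_rot: [3.14, 0.0, 1.358]
contact_force: [0.8, -0.4, 4.8]
opening: 0.0637
grip_force: 25.0
```

```bash
python3 -m handwheel '[0,0,10,0,0.6,0,0,25,0,0.6,0,0,25,0,0.6,-5,10,0,0,0.6,-10,23,0,0,0.6,-12,27,0,0,0.6,-12,27,0,0,0.6,-12,27,0,0,0.6]' && python3 -m handwheel '[-12,27,0,0,0.6,-12,27,0,0,0.6,-12,27,0,0,0.6,-12,27,0,0,0.6,-12,27,0,0,0.6,-12,27,0,0,0.6,-12,27,0,0,0.6,-8,18,0,0,0.6]'
python3 - <<'E'
from h import *
p,d,c=cap("top");s=robot.observe();print(s["tool_pos"])
p,d,c=cap("side"); cv2.imwrite("pics/s2.png",p)
E
```

```text
time: 3.95
tool_pos: [0.5155, 0.0676, 0.1212]
tool_rot: [-3.138, 0.0, 1.358]
contact_force: [-0.4, 0.3, -3.4]
opening: 0.0634
grip_force: 25.0
time: 4.75
tool_pos: [0.423, 0.2745, 0.1213]
tool_rot: [-3.139, 0.002, 1.359]
contact_force: [0.2, -0.0, -4.0]
opening: 0.0631
grip_force: 25.0
[0.42205858 0.27630043 0.12133598]
```

View pics/s2.png

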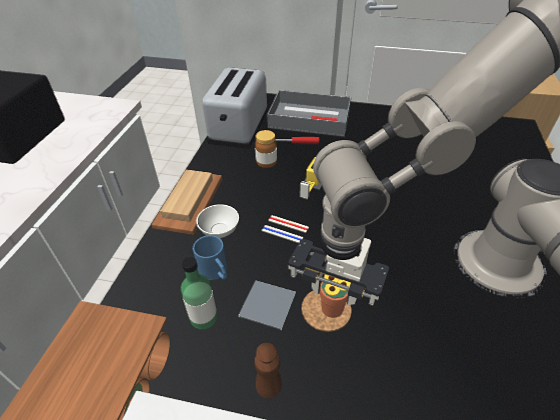

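The pot hangs upright in the jaws at (334,298) above the mat at (327,310), past its centre. I'll correct by about (+14, -29) mm and lower it.

```bash
python3 -m handwheel '[7,-15,0,0,0.6,7,-14,0,0,0.6,0,0,-15,0,0.6,0,0,-15,0,0.6,0,0,-12,0,0.6,0,0,-5,0,0.6,0,0,0,0,0.6,0,0,0,0,0.6]'
```

```text
time: 5.65
tool_pos: [0.4399, 0.2441, 0.0759]
tool_rot: [3.141, -0.0, 1.358]
contact_force: [0.9, -0.2, -3.0]
opening: 0.0636
grip_force: 25.0
```

```bash
python3 -m handwheel '[-2,1,-3,0,0.6,-1,1,-2,0,0.6,0,0,-1,0,0.6,0,0,0,0,0.6,0,0,0,0,0.6]'
```

```text
time: 6.15
tool_pos: [0.4367, 0.2461, 0.0698]
tool_rot: [3.141, -0.0, 1.358]
contact_force: [-1.0, 0.2, -2.7]
opening: 0.0636
grip_force: 25.0
```

```bash
python3 -m handwheel '[0,0,-1,0,0.6,0,0,0,0,0.6,0,0,0,0,0.6]';python3 -m handwheel '[0,0,-1,0,0.6,0,0,0,0,0.6,0,0,0,0,0.6]'
```

```text
time: 6.45
tool_pos: [0.4369, 0.2461, 0.0694]
tool_rot: [3.141, -0.001, 1.358]
contact_force: [-0.9, 0.1, 6.4]
opening: 0.0636
grip_force: 25.0
time: 6.75
tool_pos: [0.437, 0.2462, 0.0693]
tool_rot: [3.14, -0.001, 1.358]
contact_force: [-3.7, -1.9, 15.8]
opening: 0.0637
grip_force: 25.0
```

The upward force shows the pot is standing on the mat. Release, rise, then look.

```bash
python3 -m handwheel '[0,0,1,0,0.6,0,0,0,0,0.75,0,0,0,0,0.85,0,0,0,0,1,0,0,0,0,1,0,0,0,0,1,0,0,20,0,1,0,0,30,0,1]' && python3 -m handwheel '[0,0,40,0,1,0,0,40,0,1,0,0,10,0,1,11,-25,0,0,1,11,-25,0,0,1,11,-25,0,0,1,11,-25,0,0,1,0,0,0,0,1]'
python3 - <<'E'
from h import *
s=robot.observe();print(s["time"],s["tool_pos"])
R={}
for n in("top","side"):
    p,d,c=cap(n);cv2.imwrite(f"pics/{n}3.png",p);q=pts(d,c)
    k=(np.hypot(q[...,0]-.436,q[...,1]-.247)<.06)&(q[...,2]>.07)&(q[...,2]<.115);a=q[k]
    print("pot",n,len(a),a.min(0).round(4),a.max(0).round(4)) if len(a) else print("hid")
    h=cv2.cvtColor(p,cv2.COLOR_BGR2HSV); m=cv2.inRange(h,(0,120,100),(8,255,255))|cv2.inRange(h,(172,120,100),(180,255,255))
    k=(m>0)&(np.hypot(q[...,0]-.59,q[...,1]+.02)<.075)&(q[...,2]<.02)
    uv=np.argwhere(k)[:,::-1]; w=np.array([plane(u,v,c,0) for u,v in uv])
    if len(w)>5:
        vx,vy,x,y=cv2.fitLine(w[:,:2].astype(np.float32),cv2.DIST_L2,0,.001,.001).ravel();print("red",n,len(w),w.min(0),w.max(0),x,y,np.arctan2(vy,vx))
    k=(np.hypot(q[...,0]-.5585,q[...,1]+.1425)<.035)&(q[...,2]>.052)&(q[...,2]<.068);a=q[k]
    if len(a):
        rc=cv2.minAreaRect((a[:,:2]*1000).astype(np.float32));print("tab",n,len(a),rc,np.median(a[:,2]))
E
```

```text
time: 7.55
tool_pos: [0.4355, 0.2455, 0.1178]
tool_rot: [-3.138, 0.002, 1.358]
contact_force: [-0.2, -0.2, 0.2]
opening: 0.0918
grip_force: 0.0
time: 8.35
tool_pos: [0.4815, 0.1436, 0.208]
tool_rot: [-3.141, 0.001, 1.355]
contact_force: [-1.1, 0.4, 0.4]
opening: 0.0916
grip_force: 0.0
8.35 [0.48154393 0.14355796 0.20800278]
hid
red top 88 [ 0.52564398 -0.03366744  0.        ] [ 6.44470138e-01 -7.00334698e-03  2.22044605e-16] 0.5849628 -0.021070583 -0.2100554
tab top 52 ((559.2037963867188, -142.67750549316406), (13.183206558227539, 25.101856231689453), 78.77628326416016) 0.05903997589666932
pot side 654 [0.4046 0.2188 0.0703] [0.4673 0.28   0.1074]
red side 72 [ 5.25068036e-01 -3.68644275e-02 -1.11022302e-16] [ 6.42136971e-01 -7.93693254e-03  1.11022302e-16] 0.58210194 -0.022042388 -0.2128856
tab side 7 ((550.2348022460938, -137.37010192871094), (9.818405151367188, 4.575462341308594), 1.7671587467193604) 0.0551230056126063
```

View pics/side3.png

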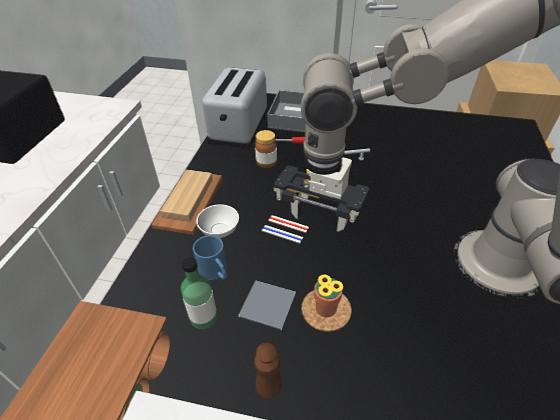

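The pot stands upright at the mat's centre, at about (327,297) on the mat at (327,309), and the red line at (288,223) is clear. The pull distance is about 124 mm along (0.21, 0.98). Moving above the tab.

```bash
python3 -m handwheel '[8,-29,0,0,1,8,-29,0,0,1,8,-29,0,0,1,8,-29,0,0,1,8,-29,0,0,1,8,-29,0,0,1,8,-29,0,0,1,8,-29,0,0,1]' && python3 -m handwheel '[8,-29,0,0,1,6,-25,0,0,1,0,0,-20,0,1,0,0,-30,0,1,0,0,-20,0,1,0,0,0,0,1,0,0,0,0,1]'
python3 - <<'E'
from h import *
s=robot.observe();print(s["tool_pos"])
p,d,c=cap("wrist");cv2.imwrite("pics/w4.png",p);q=pts(d,c)
k=(np.hypot(q[...,0]-.5585,q[...,1]+.1425)<.035)&(q[...,2]>.052)&(q[...,2]<.068);a=q[k];print(len(a))
if len(a): print(cv2.minAreaRect((a[:,:2]*1000).astype(np.float32)),np.median(a[:,2]))
E
```

```text
time: 9.25
tool_pos: [0.5448, -0.0858, 0.2084]
tool_rot: [-3.141, -0.0, 1.359]
contact_force: [0.1, -0.6, -0.1]
opening: 0.0919
grip_force: 0.0
time: 9.95
tool_pos: [0.5589, -0.1391, 0.1389]
tool_rot: [-3.141, -0.0, 1.359]
contact_force: [-0.4, -0.3, 0.5]
opening: 0.0914
grip_force: 0.0
[ 0.55891447 -0.1391074   0.13892038]
711
((558.3485717773438, -145.592529296875), (13.525036811828613, 26.28607177734375), 78.18673706054688) 0.059063369516156844
```

View pics/w4.png

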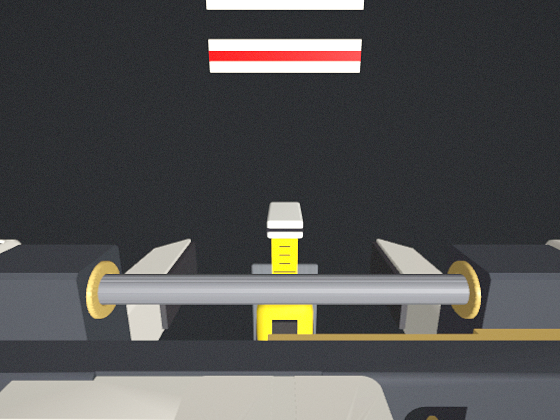

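The wrist view shows the tab at (285,213), centred between the jaws, and the red line at (285,56). I measure the tab-to-line distance in this same view, then descend and grip.

```bash
cat >> h.py <<'E'
def gap(c,p,q,t,r=.035):
    h=cv2.cvtColor(p,cv2.COLOR_BGR2HSV); m=cv2.inRange(h,(0,120,100),(8,255,255))|cv2.inRange(h,(172,120,100),(180,255,255))
    k=(m>0)&(np.hypot(q[...,0]-.584,q[...,1]+.022)<.075)&(q[...,2]<.02)
    w=np.array([plane(u,v,c,0) for v,u in np.argwhere(k)]); L=w.mean(0)
    k=(np.hypot(q[...,0]-t[0],q[...,1]-t[1])<r)&(q[...,2]>.052)&(q[...,2]<.068)
    rc=cv2.minAreaRect((q[k][:,:2]*1000).astype(np.float32)); T=np.array(rc[0])/1000
    d=L[:2]-T; print("line",len(w),L.round(4),"tab",k.sum(),rc,"remaining mm",d@[.21,.978]*1000,"side",d@[.978,-.21]*1000)
E
python3 - <<'E'
from h import *
p,d,c=cap("wrist");gap(c,p,pts(d,c),(.5585,-.144))
E
python3 -m handwheel '[0,-2,-25,0,1,0,-2,-25,0,1,0,0,-25,0,1,0,0,-20,0,1,0,0,-7,0,1,0,0,0,0,1]' && python3 -m handwheel '[0,0,0,0,0.15,0,0,0,0,0.15,0,0,0,0,0.15,0,0,0,0,0.15,0,0,0,0,0.15,0,0,0,0,0.15,0,0,0,0,0.15,0,0,0,0,0.15]' 35
```

```text
line 1515 [ 0.5844 -0.0232  0.    ] tab 730 ((558.3010864257812, -145.9026641845703), (14.403756141662598, 26.295642852783203), 77.8555679321289) remaining mm 125.47887674901945 side -0.27107061150550965
time: 10.65
tool_pos: [0.5588, -0.1439, 0.0369]
tool_rot: [-3.142, -0.0, 1.358]
contact_force: [-0.5, -0.7, 0.2]
opening: 0.0917
grip_force: 0.0
time: 11.45
tool_pos: [0.5587, -0.144, 0.0367]
tool_rot: [-3.142, 0.0, 1.358]
contact_force: [-0.1, 0.5, -0.1]
opening: 0.0323
grip_force: 0.0
```

```bash
python3 -m handwheel '[0,0,0,0,0.15,0,0,0,0,0.15,0,0,0,0,0.15,0,0,0,0,0.15]' && python3 -m handwheel '[1,5,0,0,0.15,2,10,0,0,0.15,4,19,0,0,0.15,4,19,0,0,0.15,4,19,0,0,0.15,4,19,0,0,0.15,4,19,0,0,0.15,0,0,0,0,0.15]'
```

```text
time: 11.85
tool_pos: [0.5587, -0.144, 0.0367]
tool_rot: [3.141, -0.0, 1.358]
contact_force: [0.4, -1.2, -1.7]
opening: 0.0253
grip_force: 35.0
time: 12.65
tool_pos: [0.5828, -0.0324, 0.0368]
tool_rot: [3.14, -0.001, 1.359]
contact_force: [5.2, 2.7, -3.0]
opening: 0.0257
grip_force: 35.0
```

```bash
python3 -m handwheel '[1,6,0,0,0.15,1,5,0,0,0.15,0,0,0,0,0.15,0,0,0,0,0.15]' && python3 -m handwheel '[0,0,0,0,0.6,0,0,0,0,0.8,0,0,0,0,1,0,0,0,0,1,0,0,25,0,1,0,0,40,0,1,0,0,40,0,1,0,0,0,0,1]'
python3 - <<'E'
from h import *
s=robot.observe();print(s["tool_pos"])
for n in("wrist","top","side"):
    p,d,c=cap(n);cv2.imwrite(f"pics/{n}5.png",p)
    try: gap(c,p,pts(d,c),(.584,-.022))
    except Exception as e: print(n,e)
E
```

```text
time: 13.05
tool_pos: [0.5845, -0.024, 0.0367]
tool_rot: [3.139, 0.0, 1.357]
contact_force: [6.1, -2.1, -4.8]
opening: 0.026
grip_force: 35.0
time: 13.85
tool_pos: [0.5867, -0.0233, 0.1476]
tool_rot: [3.131, -0.001, 1.358]
contact_force: [-0.0, 0.3, -0.4]
opening: 0.0853
grip_force: 0.0
[ 0.58667627 -0.02334143  0.14764852]
line 864 [ 0.5848 -0.0232  0.    ] tab 676 ((584.0154418945312, -26.115711212158203), (14.174361228942871, 26.459062576293945), 77.32665252685547) remaining mm 3.018256805954398 side 0.1830615739560793
top invalid index to scalar variable.
line 66 [ 0.5812 -0.0217 -0.    ] tab 47 ((582.3222045898438, -23.728805541992188), (15.617667198181152, 26.70539093017578), 72.49942016601562) remaining mm 1.7342795108655886 side -1.557808865839122h.py:15: RuntimeWarning: Mean of empty slice.
  w=np.array([plane(u,v,c,0) for v,u in np.argwhere(k)]); L=w.mean(0)
  ret = ret.dtype.type(ret / rcount)
```

View pics/wrist5.png

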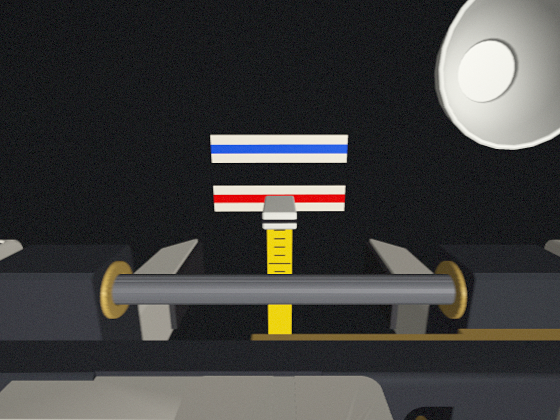

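The wrist view shows the tab at (280,210) with its top just short of the red line at (280,198). I read about 2–3 mm remaining. I'll clear the arm out of the way for the overhead view.

```bash
python3 -m handwheel '[0,0,30,0,1,-10,-20,20,0,1,-15,-30,0,0,1,-15,-30,0,0,1,-15,-30,0,0,1,-15,-30,0,0,1,-15,-20,0,0,1,0,0,0,0,1]'
python3 - <<'E'
from h import *
s=robot.observe();print(s["tool_pos"])
for n in("wrist","top","side"):
    p,d,c=cap(n);cv2.imwrite(f"pics/{n}6.png",p)
    try: gap(c,p,pts(d,c),(.584,-.022))
    except Exception as e: print(n,e)
E
```

```text
time: 14.8
tool_pos: [0.4965, -0.1848, 0.19]
tool_rot: [-3.138, -0.0, 1.354]
contact_force: [0.2, 0.1, 1.4]
opening: 0.0921
grip_force: 0.0
[ 0.49648764 -0.18480323  0.19002534]
line 51 [ 0.5467 -0.018   0.    ] tab 0 ((0.0, 0.0), (0.0, 0.0), 0.0) remaining mm 97.18579796038404 side 538.4499342572994
line 67 [ 0.5843 -0.0209  0.    ] tab 53 ((585.2050170898438, -22.983211517333984), (13.396201133728027, 25.9164981842041), 78.09088897705078) remaining mm 1.8067501840780757 side -1.2762165305248097
line 67 [ 0.5817 -0.0218 -0.    ] tab 49 ((582.2903442382812, -23.44585609436035), (15.229604721069336, 28.216062545776367), 80.1389389038086) remaining mm 1.4887332632280699 side -0.8983913787193836
```

All three views agree on about 2 mm short, which is inside tolerance but off centre. There is plenty of time, so I regrip and pull 2 mm more.

```bash
python3 -m handwheel '[15,28,0,0,1,15,28,0,0,1,15,28,0,0,1,15,28,0,0,1,15,28,0,0,1,13,21,0,0,1,0,0,-25,0,1,0,0,0,0,1]' && python3 -m handwheel '[0,0,-30,0,1,0,0,-30,0,1,0,0,-30,0,1,0,0,-25,0,1,0,0,-13,0,1,0,0,0,0,0.5,0,0,0,0,0.3,0,0,0,0,0.15]' && python3 -m handwheel '[0,0,0,0,0.15,0,0,0,0,0.15,0,0,0,0,0.15,0,0,0,0,0.15,0,0,0,0,0.15,0,0,0,0,0.15]'
```

```text
time: 15.75
tool_pos: [0.5851, -0.0195, 0.1633]
tool_rot: [-3.135, 0.0, 1.361]
contact_force: [0.3, -0.2, -0.8]
opening: 0.0919
grip_force: 0.0
time: 16.55
tool_pos: [0.5877, -0.0221, 0.0403]
tool_rot: [3.139, -0.0, 1.358]
contact_force: [0.1, -0.1, 0.4]
opening: 0.0726
grip_force: 0.0
time: 17.15
tool_pos: [0.5852, -0.0216, 0.0386]
tool_rot: [-3.138, 0.0, 1.358]
contact_force: [-2.7, -0.9, 6.3]
opening: 0.0256
grip_force: 35.0
```

```bash
python3 -m handwheel '[0,2,0,0,0.15,0,1,0,0,0.15,0,0,0,0,0.15,0,0,0,0,0.15]' && python3 -m handwheel '[0,0,0,0,0.6,0,0,0,0,0.8,0,0,0,0,1,0,0,0,0,1,0,0,25,0,1,0,0,40,0,1,0,0,40,0,1,0,0,0,0,1]'
python3 - <<'E'
from h import *
p,d,c=cap("wrist");gap(c,p,pts(d,c),(.584,-.022))
E
python3 -m handwheel '[0,0,30,0,1,-10,-20,20,0,1,-15,-30,0,0,1,-15,-30,0,0,1,-15,-30,0,0,1,-15,-30,0,0,1,-15,-20,0,0,1,0,0,0,0,1]'
python3 - <<'E'
from h import *
for n in("top","side"):
    p,d,c=cap(n);cv2.imwrite(f"pics/{n}7.png",p)
    gap(c,p,pts(d,c),(.584,-.022))
E
```

```text
time: 17.55
tool_pos: [0.5856, -0.0199, 0.0386]
tool_rot: [-3.139, 0.002, 1.358]
contact_force: [-4.3, -4.3, 3.2]
opening: 0.0256
grip_force: 35.0
time: 18.35
tool_pos: [0.5899, -0.0193, 0.1497]
tool_rot: [3.13, -0.001, 1.358]
contact_force: [0.3, 0.8, -0.5]
opening: 0.0851
grip_force: 0.0
line 804 [ 0.584  -0.0229  0.    ] tab 646 ((584.4667358398438, -23.907657623291016), (13.54804801940918, 26.473615646362305), 77.90608215332031) remaining mm 0.9126664288356144 side -0.6415178934404633
time: 19.2
tool_pos: [0.4998, -0.1809, 0.1925]
tool_rot: [-3.139, 0.0, 1.355]
contact_force: [1.3, -0.2, 0.6]
opening: 0.0918
grip_force: 0.0
line 66 [ 0.585  -0.0211  0.    ] tab 50 ((585.0021362304688, -21.377544403076172), (13.407050132751465, 24.09374237060547), 88.95512390136719) remaining mm 0.2508917172222446 side -0.08136790933916437
line 64 [ 0.5816 -0.0218 -0.    ] tab 47 ((582.5421142578125, -23.348766326904297), (16.842525482177734, 25.74504280090332), 84.58560943603516) remaining mm 1.34810329987336 side -1.2432411809460933
```

View pics/top7.png

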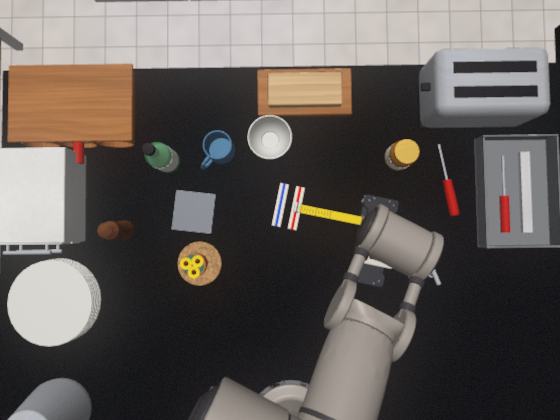

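The top view shows the pot on the mat at (193,266), shifted slightly by parallax, the tab over the red line at (297,208), and the other objects visible from above unmoved.

```bash
python3 -c "
from cell import robot
print(robot.hand_in())"
```

```text
the job is handed in; nothing more can be done
None
```

The job is handed in: the pot stands upright near the centre of the cork mat, and the blade's tab is over the red line, within about 1.5 mm of its centre in all three camera views; no verdict was returned.

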